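# Switch on the workshop isolator and lock it on

### The job

Switch on the power isolator for the buffing machine: draw the steel lock bar on the grey box back clear of the lever, turn the black lever from OFF to ON, the first click (marked by a single bar), without letting it go on to the second, then slide the lock bar fully home again so that the lever is trapped in ON. Leave the bicycle parts, spanner and tin lying around where they are.

Things in the scene. Friction and masses are not known exactly. Their poses are not given: they have to be found in the camera images.
- isolator: grey power isolator box screwed to the bench, 190 mm (x) by 290 mm (y) by 70 mm high. Origin: centre of its underside; z up; pose varies. Axis of the lever: x 0, y -75 mm. The lock bar slides along y over x = 0 between two steel guide cheeks (x +-13.5 to 25.5 mm, y 33 to 133 mm, up to z 92 mm)
- handle (a joint): turn of the black lever, rad: 0 = OFF, growing clockwise from above; sprung clicks at 0, 1.047 (ON, first click) and 2.094 (second click, not to be entered). Out of OFF it resists with up to about 0.5 N m until 0.52, then springs to 1.047 by itself, damped, and stays. On from ON: the same, until 1.57. Bar home: it turns only about 0.2 from OFF, or back from ON, before hitting the bar
- handle_push (a point): point on the lever's top, on its centre line, 85 mm from its axis, 112 mm above the bench. Lever: reaches 100 mm from the axis, 20 mm wide, underside 84 mm above the bench, hub 56 mm across and 116 mm high. At joint value q it points from the axis in box-frame direction 2.094 - q rad (from +x towards +y)
- mark_on (a point): centre of the single raised bar mark on the lid, 116 mm from the lever's axis, that the lever points at when ON. OFF is marked by one round dot, the second click by two small squares
- lock_bar (a joint): slide of the steel lock bar, m: 0 = fully home (nose between OFF and ON, in the lever's sweep), growing as it is drawn back to the box's +y, end stop at 0.055; clear of the lever beyond 0.040. Stays where it is left (friction about 2.5 N, plus damping). Bar 90 mm long, 22 mm wide, its top 96 mm above the bench; the nose leads, 60 mm before the tab's middle
- lock_tab (a point): centre of the top of the upright tab on the lock bar, 134 mm above the bench. The tab is 24 mm wide (box x), 14 mm thick (box y) and rises from 96 to 134 mm; at lock_bar 0 it stands at x 0, y 47 mm in the box frame and moves with the bar
- crank: loose aluminium crank arm, 195 x 40 x 22 mm; a bystander, to be left where it is. Origin: centre of its underside
- cassette: loose stepped stack of toothed steel sprockets, 107 mm across, 28 mm high; a bystander, to be left where it is. Origin: centre of its underside
- pedal: loose black pedal, 95 x 102 x 24 mm; a bystander, to be left where it is. Origin: centre of its underside
- brake_lever: loose aluminium brake lever, 170 mm long, 26 mm high; a bystander, to be left where it is. Origin: centre of its underside
- spanner: loose open steel spanner, 170 mm long, lying flat; a bystander, to be left where it is. Origin: centre of its underside
- grease_tin: round tin with a paper label, 72 mm across, 70 mm high, standing; a bystander, to be left where it is. Origin: centre of its underside
- brake_shoe: loose rubber brake shoe, 62 x 13 x 18 mm, lying on the box lid beyond the lock bar; a bystander, to be left where it is. Origin: centre of its underside

How it is judged:
On the way, in this order (a step that is already met when the one before it is completed fails the run):
1. the lock bar is drawn back clear of the lever, which is still at OFF (value of joint lock_bar above 0.042 m and value of joint handle below 0.4 rad), for 0.1 s.
2. the lever rests in the ON detent (value of joint handle between 0.897 and 1.197 rad), for 0.3 s.
At the end, for the whole second after the job is handed in: The lever stays in the ON detent (within 0.15 rad of 1.047) and the lock bar is home again (within 6 mm of its stop), everything released (all of step 2 and value of joint lock_bar below 0.006 m); the robot touches nothing.
It fails at once if the handle was turned on past ON towards the third position (value of joint handle above 1.57 rad).
It fails at once if a bicycle part, tool or tin lying about was shifted by more than 30 mm (distance of any of crank, cassette, pedal, brake_lever, spanner, grease_tin, brake_shoe from where it was at the start of the episode above 0.03 m).
It also fails if it takes over 54 s, if anything falls off the work surface, if the arm or the gripper's body presses on something with over 40 N, if the wrist force passes 120 N, or if a joint passes its speed limit or range.

### The arm

A 6-joint arm with a two-finger parallel gripper is mounted at the origin on the work surface. World frame = base frame: x ahead of the robot, y to its left, z up, the work surface at z = 0. Lengths are in m, angles in rad, forces in N, time in s.
With the tool pointing down it reaches from about 0.375 to 0.9 m from the base axis. Payload 3.1 kg.
Tool frame: the origin (TCP) lies between the finger pads; the fingertips stand 25 mm ahead of it and the grasp point (between the pads) lies 6 mm ahead of it; x points along the fingers, y is the direction in which the jaws open and shut, and the axes are right-handed (so a half turn about x gives the same grasp; the last joint's range is limited). The gripper opens to 85 mm and grips with 20 to 120 N. Pads are 22 mm wide; open, the fingers measure 114 mm over their backs; the gripper's body (76 mm by 85 mm) begins 54 mm behind the grasp point. The pads swing forward as they close: fully open they stand 13 mm farther back than shut.
Start: joints at [0.996, 0.527, 1.433, -0, 1.181, -0.178], TCP at [0.242, 0.576, 0.256] pointing down, gripper open.
Joint ranges: [-3.08, 3.08], [-0.75, 2.2], [0.22, 2.44], [-1.43, 4.57], [0, 2.65], [-2.85, 2.85]. Speed limits (rad/s): [2.79, 2.79, 3.14, 3.14, 3.14, 3.14].

### API

Orientations are given as a unit quaternion [x, y, z, w].
In Python, from station import manip, viewer, workorder gives the robot as it stands.
- The arm moves only by the shell command python3 -m crank 'ROWS' [FORCE]. ROWS is JSON, one flat list of numbers, 5 for each row, row after row: the opening, from 0 (shut) to 1 (fully open), then the shift along the world's x, y, z in mm, then the turn about the world's z in rad. A call has 1 to 10 rows; each row is the pose to reach, as a shift and turn from the pose commanded when the call began; what a row does not reach only later rows make up. A row lasts 1/8 s, in which the tool goes at most 62.5 mm and 10.7 degrees, less where a joint would pass 70% of its speed; a pose out of reach is approached as far as the arm can. A call with a gripper value outside its range is refused whole. The fingers move at their own pace and stop on an object; FORCE is the grip in N (left out, the last holds). Time passes only in rows, so rows that repeat a pose let the fingers close. It gives the time, the measured TCP pose, the force and the opening at its end, in the units of the state.
- manip.sense(): the state, without advancing time (a new reading comes with each control period).
- viewer.snapshot(name): name is "scene" or "top" or "wrist"; returns a dict with "img" (384x512x3 uint8, red, green, blue), "range_z" (384x512 float32, m along the optical axis (not along the pixel's ray), 0 where there is no reading), "fx", "fy", "cx", "cy" (pixels), "origin" and "attitude" of the camera in the world. Camera axes: x right, y down, z forward; pixel columns grow to the right and rows downward; lengths in m; the calibration is good to about 2 mm. The wrist camera is an equidistant fisheye: a pixel r from the principal point sees the ray r / f radians off the axis. A picture is of the moment at which its call begins.
- workorder.sign_off(): hands the job in, once; it reports no verdict.
The state is a dict: "t": time; "q": joint angles; "qd": joint speeds; "tau": joint torques, N m; "tcp_pos": TCP position; "tool_rot": TCP orientation; "force": force on the tool from outside, world axes, zero at the start; "ft_torque": the same for the moment, N m; "finger_gap": opening from 0.0 (shut) to 1.0 (fully open).
Only numpy, scipy, OpenCV 4.12 (cv2) and the standard library are available. Lean on these libraries where they do the work, as an engineer would, in place of code of your own. Each camera call takes 0.05 s, during which the arm holds its last target.

## Working session

There is one attempt and no reset: what is moved stays moved. The work goes in short steps, Python scripts to look and compute and a shell command to move; the robot and the scene stay as the last step left them, time stands still between calls to the robot, and variables do not carry over. Pictures are saved under pics/ and viewed, and the job is handed in when it is done.

```bash
ls; mkdir -p pics
python3 - <<'E'
from station import manip, viewer
import cv2, numpy as np
s=manip.sense(); print({k:np.round(v,3).tolist() for k,v in s.items()})
for n in ["scene","top","wrist"]:
    d=viewer.snapshot(n); cv2.imwrite(f"pics/{n}0.png",d["img"][:,:,::-1]); np.savez(f"/tmp/{n}0.npz",**d)
    print(n,d["fx"],d["cx"],d["cy"],np.round(d["origin"],3),np.round(d["attitude"],3).tolist())
E
```

```text
pics
{'t': 0.0, 'q': [0.995, 0.528, 1.434, -0.0, 1.181, -0.179], 'qd': [0.0, -0.002, -0.001, -0.002, 0.002, -0.0], 'tau': [-0.0, -44.235, -17.802, -0.0, 0.008, 0.0], 'tcp_pos': [0.241, 0.576, 0.255], 'tool_rot': [0.139, 0.694, -0.14, 0.693], 'force': [0.134, 0.486, 0.164], 'ft_torque': [-0.014, 0.005, 0.024], 'finger_gap': 1.0}
scene 425.38924268367526 251.9944484033178 187.59274379190512 [1.35  0.222 0.952] [0.579, 0.732, -0.288, -0.215]
top 374.4887189021136 259.90891529174394 191.33819203068663 [0.502 0.042 1.091] [0.707, -0.705, 0.034, -0.035]
wrist 297.3186396354542 253.40924919832008 191.40474113422206 [0.178 0.602 0.374] [0.825, 0.549, 0.074, 0.112]
```

View pics/scene0.png

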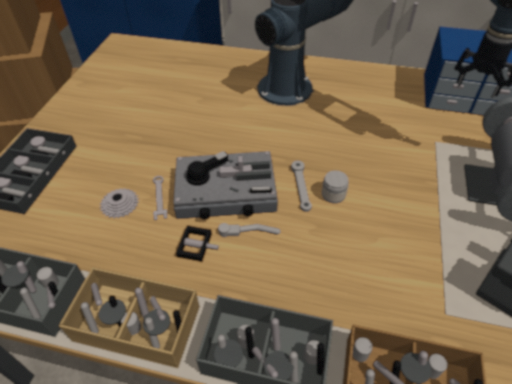

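View pics/top0.png

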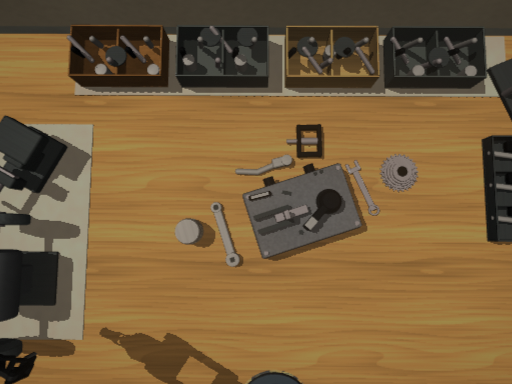

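View pics/wrist0.png

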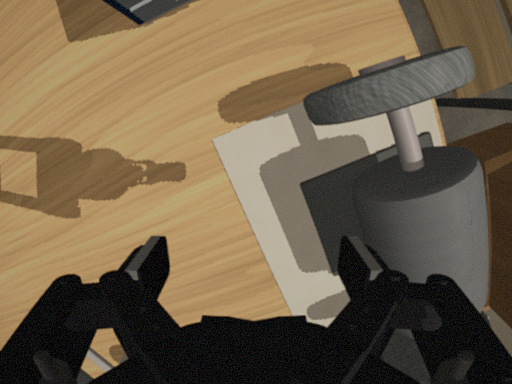

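The top view shows the box around (303,210), with the lever hub near (329,201), the tab near (293,213), and parts lying all round it. I'll enlarge it.

```bash
cat > h.py <<'E'
import numpy as np, cv2
from scipy.spatial.transform import Rotation as R
def pt(d,u,v,z=None):
    """pixel -> world, on plane z if given, else by range (pinhole)"""
    r=R.from_quat(d["attitude"]).as_matrix(); o=np.array(d["origin"])
    ray=r@np.array([(u-d["cx"])/d["fx"],(v-d["cy"])/d["fy"],1.])
    if z is None:
        return o+ray*d["range_z"][int(round(v)),int(round(u))]
    return o+ray*(z-o[2])/ray[2]
def crop(img,u0,v0,u1,v1,k,fn):
    cv2.imwrite(fn,cv2.resize(img[v0:v1,u0:u1,::-1],None,fx=k,fy=k,interpolation=cv2.INTER_CUBIC))
E
python3 - <<'E'
from h import *
d=dict(np.load("/tmp/top0.npz"))
crop(d["img"],230,150,370,265,5,"pics/topc0.png")
r=R.from_quat(d["attitude"]).as_matrix()
v,u=np.mgrid[150:265,230:370]
z=d["range_z"][150:265,230:370]
P=np.einsum('ij,jhw->ihw',r,np.stack([(u-d["cx"])/d["fx"]*z,(v-d["cy"])/d["fy"]*z,z]))+np.array(d["origin"])[:,None,None]
h=P[2]; img=np.clip(h/0.14*255,0,255).astype(np.uint8)
cv2.imwrite("pics/toph0.png",cv2.resize(cv2.applyColorMap(img,cv2.COLORMAP_JET),None,fx=5,fy=5,interpolation=cv2.INTER_NEAREST))
lid=(h>0.06)&(h<0.078)
print(np.median(h[lid]), np.median(h[:, :3]))
m=(h>0.055)
pts=P[:2][:,m].T.astype(np.float32)
print(cv2.minAreaRect(pts))
for lo,hi in[(0.105,0.122),(0.124,0.14),(.085,.1)]:
    mm=(h>lo)&(h<hi); print(lo,mm.sum(),P[:,mm].mean(1))
E
```

```text
0.06892751873329273 7.299311262443098e-05
((0.5517762899398804, -0.07048414647579193), (0.18417362868785858, 0.2840229570865631), 18.210372924804688)
0.105 554 [ 0.55587636 -0.123453    0.11238719]
0.124 52 [ 0.53675186 -0.02445964  0.13196138]
0.085 646 [ 0.53709705 -0.01150941  0.09222093]
```

View pics/topc0.png

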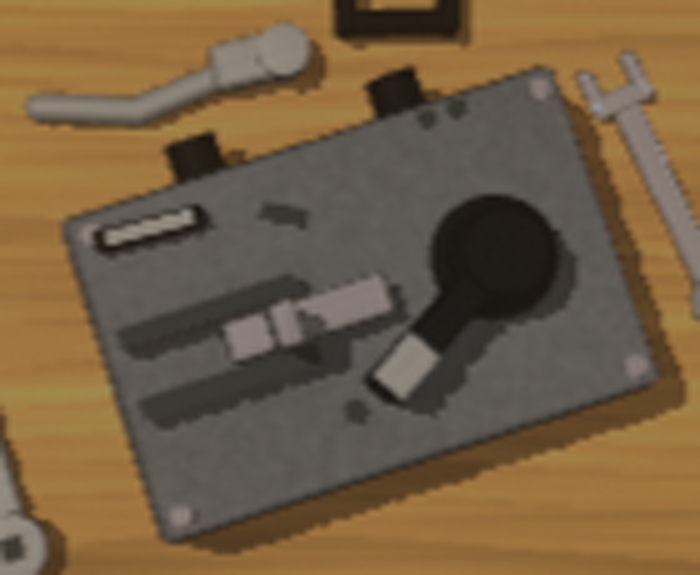

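View pics/toph0.png

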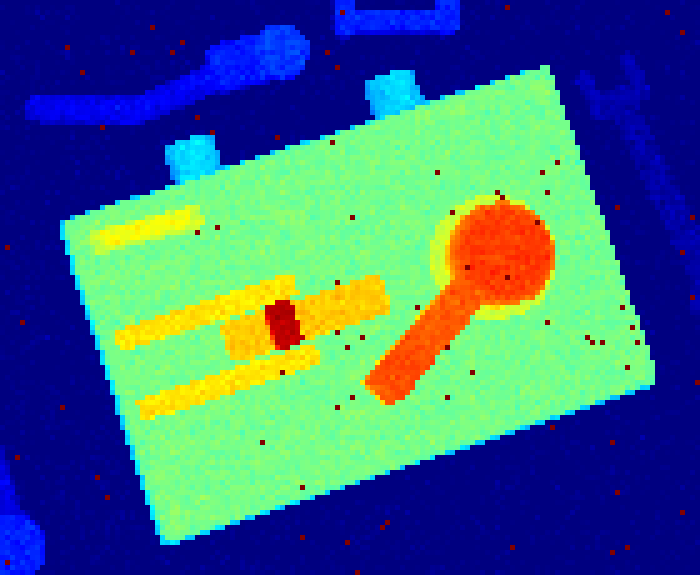

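Run:
```python
from h import *
d=dict(np.load("/tmp/top0.npz"))
f=lambda x,y:(230+x/5-.5,150+y/5-.5)
C=[pt(d,*f(*p),.07)[:2] for p in [(64,224),(547,68),(655,383),(166,543)]]
for c in C: print(np.round(c,4))
C=np.array(C); c=C.mean(0)
ys=[C[0]-C[1],C[3]-C[2]]; xs=[C[0]-C[3],C[1]-C[2]]
print("c",c,[np.linalg.norm(v) for v in ys+xs],[np.degrees(np.arctan2(-v[0],v[1])) for v in ys],[np.degrees(np.arctan2(v[1],v[0])) for v in xs])
print("hub",pt(d,*f(501,252),.116)); print("tab",pt(d,*f(284,325),.134)); print("levertip",pt(d,*f(378,392),.112))
t=np.radians(18.2); M=np.array([[np.cos(t),-np.sin(t)],[np.sin(t),np.cos(t)]])
for n,p in dict(axis=(0,-75),tab=(0,47),tip=(-50,11.6)).items(): print(n,c+M@np.array(p)/1000)
s=R.from_quat([0.139,0.694,-0.14,0.693]).as_matrix(); print(np.round(s,3))
```

```text
[0.5935 0.0914]
[ 0.6805 -0.1745]
[ 0.5077 -0.2299]
[0.4212 0.0353]
c [ 0.55073455 -0.06942988] [np.float64(0.27972325864390535), np.float64(0.27889390349922405), np.float64(0.18118290178409646), np.float64(0.18156042962972663)] [np.float64(18.12714966551349), np.float64(18.05022070965428)] [np.float64(18.046020449121276), np.float64(17.784384745839315)]
hub [ 0.57524777 -0.13896222  0.116     ]
tab [ 0.5362843  -0.02434875  0.134     ]
levertip [ 0.50239374 -0.07460064  0.112     ]
axis [ 0.57415967 -0.14067778]
tab [ 0.53605481 -0.02478119]
tip [ 0.49961286 -0.07402695]
[[-0.002  0.387  0.922]
 [-0.001  0.922 -0.387]
 [-1.    -0.002 -0.001]]
```

```bash
python3 -m crank '[1,25,-50,0,0.1, 1,50,-100,0,0.2, 1,75,-150,0,0.3, 1,100,-200,0,0.4, 1,125,-255,0,0.5, 1,150,-310,0,0.6, 0.7,177,-365,0,0.712, 0.7,203,-420,0,0.712, 0.7,230,-470,0,0.712, 0.7,255,-520,0,0.712]' 25
```

```text
t: 1.4
tcp_pos: [0.4972, 0.0546, 0.2563]
tool_rot: [-0.111, 0.698, 0.111, 0.698]
force: [0.9, 1.2, 0.9]
finger_gap: 0.698
```

```bash
python3 -m crank '[0.7,20,-40,-10,0, 0.7,40,-80,-35,0,0.7,40,-80,-50,0,0.7,40,-80,-60,0,0.7,40,-80,-60,0]'
python3 - <<'E'
from station import manip, viewer
from h import *
for n in ["top","wrist"]:
    d=viewer.snapshot(n); np.savez(f"/tmp/{n}1.npz",**d); 
    if n=="top": crop(d["img"],230,150,370,265,5,"pics/top1.png")
    else: cv2.imwrite("pics/wrist1.png",d["img"][:,:,::-1])
s=manip.sense(); print(s["tcp_pos"],s["finger_gap"],s["force"],s["q"])
r=R.from_quat(s["tool_rot"]).as_matrix(); print(np.round(r,3))
E
```

```text
t: 2.02
tcp_pos: [0.5352, -0.0223, 0.1956]
tool_rot: [-0.111, 0.699, 0.112, 0.697]
force: [-0.0, -0.4, -0.5]
finger_gap: 0.694
[ 0.53626315 -0.02246165  0.19673336] 0.7028947518142877 [-0.12050523  0.33106724  0.00809811] [-2.50218241e-01  4.91305163e-01  1.71453332e+00  1.13692640e-04
  9.35501563e-01 -2.13793638e+00]
[[ 0.    -0.312  0.95 ]
 [ 0.     0.95   0.312]
 [-1.    -0.     0.   ]]
```

View pics/wrist1.png

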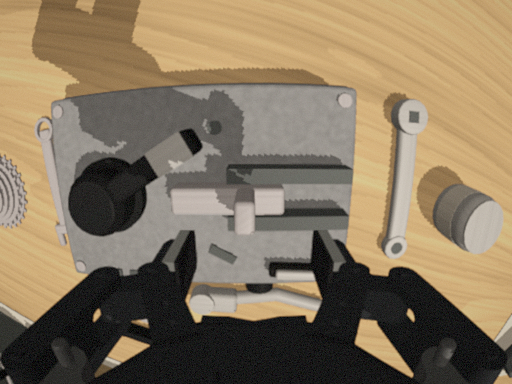

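Run:
```python
from h import *
d=dict(np.load("/tmp/wrist1.npz"))
crop(d["img"],160,130,300,270,5,"pics/wr1c.png")
r=R.from_quat(d["attitude"]).as_matrix()
v,u=np.mgrid[0:384,0:512].astype(float)
x=(u-d["cx"])/d["fx"]; y=(v-d["cy"])/d["fy"]; th=np.hypot(x,y); z=d["range_z"]
k=np.tan(th)/np.maximum(th,1e-9)
P=np.einsum('ij,jhw->ihw',r,np.stack([x*k*z,y*k*z,z]))+np.array(d["origin"])[:,None,None]
np.save("/tmp/P1.npy",P)
for lo,hi,b in [(.125,.14,(225,265,180,235)),(.105,.12,(70,205,125,240)),(.09,.1,(165,290,180,235)),(.065,.073,(60,350,90,280))]:
    w=np.zeros(z.shape,bool); w[b[2]:b[3],b[0]:b[1]]=1
    m=w&(P[2]>lo)&(P[2]<hi); print(lo,m.sum(),P[:,m].mean(1),cv2.minAreaRect(P[:2][:,m].T.astype(np.float32)))
print(d["origin"])
```

```text
0.125 754 [ 0.53619933 -0.02798236  0.13369883] ((0.53742516040802, -0.02772301807999611), (0.022965485230088234, 0.01333689782768488), 17.840496063232422)
0.105 5372 [ 0.55049023 -0.1203821   0.11393772] ((0.5530939698219299, -0.11355675756931305), (0.05493337661027908, 0.12126591056585312), 37.63319396972656)
0.09 3501 [ 0.54203368 -0.0356324   0.09529875] ((0.5466027855873108, -0.03816452994942665), (0.04282205551862717, 0.09521850943565369), 19.197267532348633)
0.065 33620 [ 0.5321245  -0.07033972  0.07062249] ((0.5522516369819641, -0.07277964055538177), (0.1832093447446823, 0.2832607328891754), 18.416627883911133)
[ 0.47098779 -0.04315214  0.3145187 ]
```

View pics/wr1c.png

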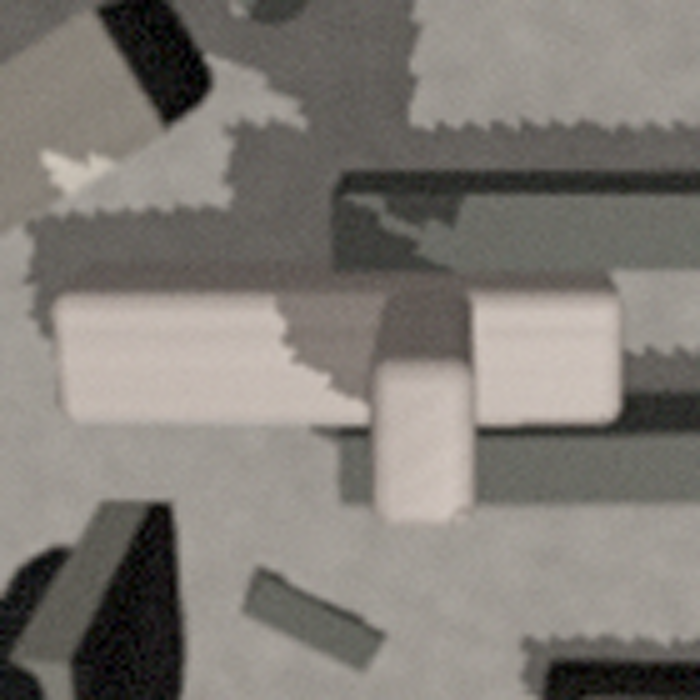

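```bash
python3 -m crank '[0.6,1,-4,0,0, 0.6,1,-4,-20,0, 0.6,1,-4,-40,0, 0.6,1,-4,-58,0, 0.6,1,-4,-58,0]' 25; python3 -m crank '[0.1,0,0,0,0, 0,0,0,0,0, 0,0,0,0,0, 0,0,0,0,0, 0,0,0,0,0,0,0,0,0,0]' 25;python3 - <<'E'
from station import viewer
from h import *
d=viewer.snapshot("wrist"); cv2.imwrite("pics/wrist2.png",d["img"][:,:,::-1])
E
```

```text
t: 2.75
tcp_pos: [0.537, -0.0273, 0.1378]
tool_rot: [-0.111, 0.699, 0.111, 0.698]
force: [0.6, 0.4, -0.1]
finger_gap: 0.603
t: 3.5
tcp_pos: [0.5382, -0.0278, 0.1394]
tool_rot: [-0.111, 0.698, 0.111, 0.699]
force: [-0.6, 0.6, 6.3]
finger_gap: 0.152
```

View pics/wrist2.png

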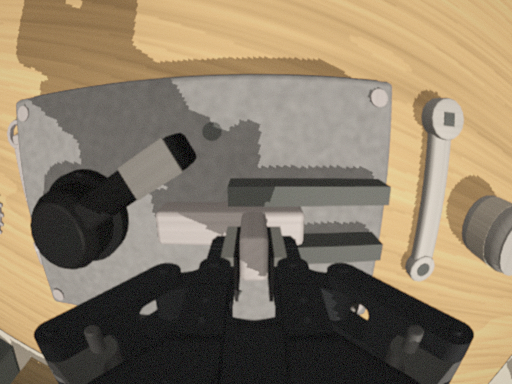

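```bash
python3 -m crank '[0,-1.5,4.8,2,0, 0,-3.1,9.5,2,0, 0,-4.6,14.3,2,0, 0,-6.2,19,2,0, 0,-7.7,23.8,2,0, 0,-9.3,28.5,2,0, 0,-10.8,33.3,2,0, 0,-12.4,38,2,0, 0,-13.9,42.8,2,0,0,-15.4,47.6,2,0]' 25; python3 -m crank '[0,-0.5,1.5,0,0, 0,-0.9,2.8,0,0, 0,-0.9,2.8,0,0]';python3 - <<'E'
from station import viewer
from h import *
d=viewer.snapshot("wrist"); cv2.imwrite("pics/wrist3.png",d["img"][:,:,::-1])
E
```

```text
t: 4.8
tcp_pos: [0.5223, 0.0204, 0.1395]
tool_rot: [-0.111, 0.698, 0.111, 0.698]
force: [4.8, -0.8, -14.4]
finger_gap: 0.156
t: 5.18
tcp_pos: [0.5213, 0.0233, 0.1395]
tool_rot: [-0.111, 0.698, 0.111, 0.698]
force: [5.5, -0.1, -14.4]
finger_gap: 0.155
```

View pics/wrist3.png

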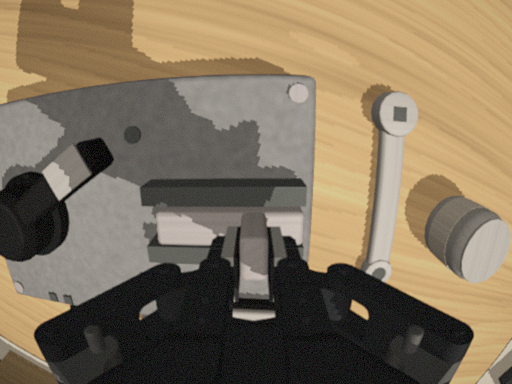

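```bash
python3 -m crank '[0.4,0,0,0,0, 0.4,0,0,0,0, 0.4,0,0,15,0, 0.4,0,0,50,0, 0.2,0,0,80,0, 0,-9,-36,80,0, 0,-18,-72,80,0, 0,-27,-108,80,0, 0,-35,-143,80,0, 0,-35,-143,80,0]' 25
python3 - <<'E'
from station import viewer
from h import *
d=viewer.snapshot("wrist"); cv2.imwrite("pics/wrist4.png",d["img"][:,:,::-1])
d=viewer.snapshot("scene"); cv2.imwrite("pics/sc4.png",d["img"][:,:,::-1])
E
```

```text
t: 6.48
tcp_pos: [0.4861, -0.1222, 0.2217]
tool_rot: [-0.11, 0.698, 0.109, 0.699]
force: [1.6, 0.3, 0.6]
finger_gap: 0.004
```

View pics/wrist4.png

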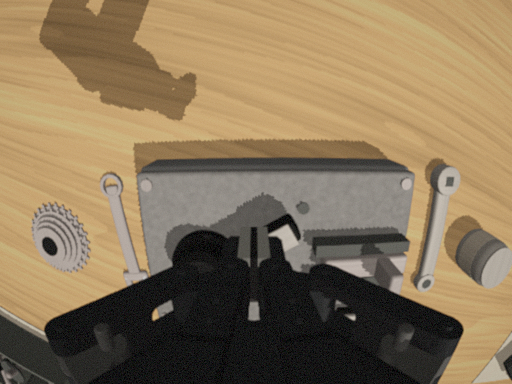

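The bar is still drawn back, and the lever tip shows at (285,230) in OFF. I'll lower the closed fingers beside it.

```bash
python3 -m crank '[0,0,2,-25,0, 0,0,2,-50,0, 0,0,2,-70,0, 0,0,2,-85,0, 0,0,2,-98,0, 0,0,2,-98,0]' 25
python3 - <<'E'
from station import viewer
from h import *
d=viewer.snapshot("wrist"); cv2.imwrite("pics/wrist5.png",d["img"][:,:,::-1])
d=viewer.snapshot("scene"); crop(d["img"],150,110,300,230,5,"pics/sc5.png")
E
```

```text
t: 7.32
tcp_pos: [0.4859, -0.1176, 0.1216]
tool_rot: [-0.111, 0.699, 0.112, 0.698]
force: [-0.1, 0.4, 0.9]
finger_gap: -0.001
```

View pics/wrist5.png

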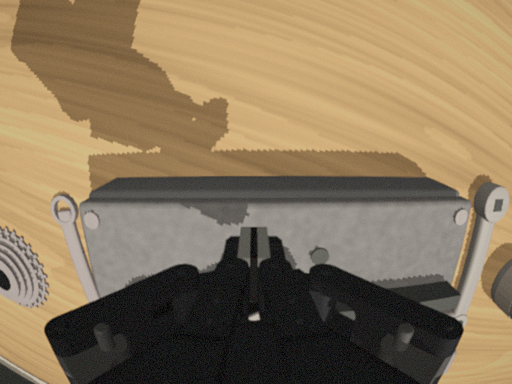

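View pics/sc5.png

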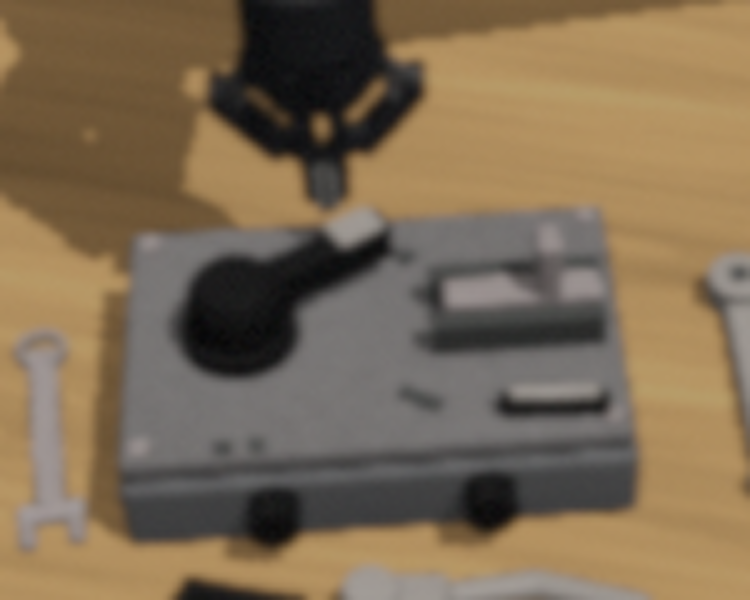

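Run:
```python
from station import viewer
from h import *
d=viewer.snapshot("scene")
for z in (.08,.09,.1,.11): print(z,pt(d,150+325/5-.5,110+207/5-.5,z))
print(pt(d,215,149))
```

```text
0.08 [ 0.46924096 -0.12670758  0.08      ]
0.09 [ 0.47934437 -0.1227076   0.09      ]
0.1 [ 0.48944778 -0.11870763  0.1       ]
0.11 [ 0.49955119 -0.11470765  0.11      ]
[ 0.49633754 -0.11376679  0.11476311]
```

```bash
python3 -m crank '[0,0,0,-6,0, 0,6,2.6,-6,0, 0,12,5.2,-6,0, 0,17,7.4,-6,0, 0,22,9.6,-6,0, 0,27,11.8,-6,0, 0,32,14,-6,0, 0,37,16.2,-6,0, 0,41,18,-6,0, 0,45,19.7,-6,0]' 25
python3 - <<'E'
from station import viewer
from h import *
d=viewer.snapshot("scene"); crop(d["img"],150,110,300,230,5,"pics/sc6.png")
E
```

```text
t: 8.72
tcp_pos: [0.5264, -0.0965, 0.1151]
tool_rot: [-0.109, 0.702, 0.113, 0.694]
force: [-7.5, 1.0, 0.5]
finger_gap: 0.0
```

View pics/sc6.png

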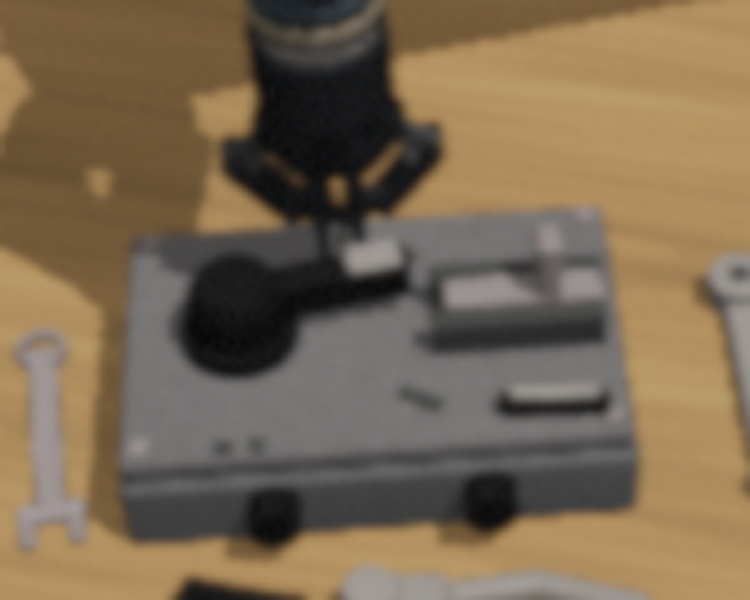

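The lever is following the finger, at about 0.35 rad with 7.5 N on the tool. I'll creep on over the hump.

```bash
python3 -m crank '[0,4,1.3,0,0, 0,8,2.6,0,0, 0,12,3.9,0,0, 0,15,5,0,0, 0,15,5,0,0]' 25
python3 - <<'E'
from station import viewer
from h import *
d=viewer.snapshot("scene"); crop(d["img"],150,110,300,230,5,"pics/sc7.png")
E
```

```text
t: 9.4
tcp_pos: [0.5483, -0.0941, 0.1168]
tool_rot: [-0.112, 0.697, 0.11, 0.7]
force: [0.6, -0.0, 0.7]
finger_gap: -0.006
```

View pics/sc7.png

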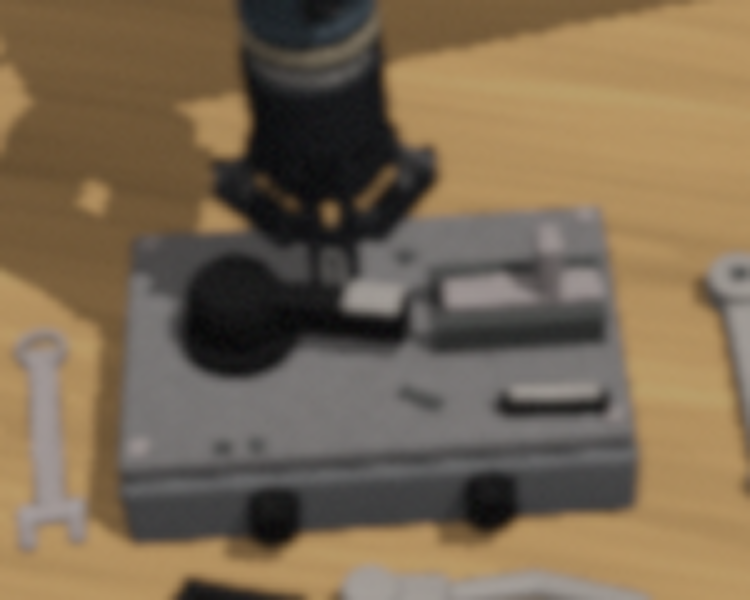

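```bash
python3 -m crank '[0,0,0,0,0, 0,0,0,0,0, 0,0,0,0,0, 0,0,0,0,0]' 25
python3 - <<'E'
from station import viewer
from h import *
d=viewer.snapshot("scene"); crop(d["img"],150,110,300,230,5,"pics/sc8.png")
E
```

```text
t: 9.95
tcp_pos: [0.5463, -0.0936, 0.1164]
tool_rot: [-0.111, 0.698, 0.111, 0.698]
force: [-0.4, 0.1, 0.1]
finger_gap: -0.001
```

View pics/sc8.png

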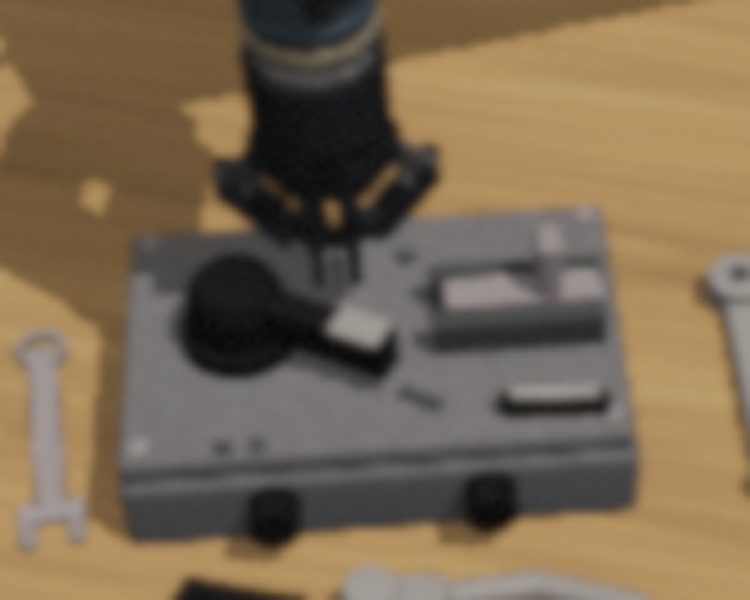

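The lever has sprung clear of the finger to ON. I'll rise and go back to the tab.

```bash
python3 -m crank '[0,-4,-1,20,0, 0,-4,-1,60,0, 0,-4,-1,100,0, 0.3,-10,35,100,0, 0.6,-17,76,100,0, 0.6,-25,117,100,0, 0.6,-25,117,100,0]' 25
python3 - <<'E'
from station import viewer,manip
from h import *
d=viewer.snapshot("top"); crop(d["img"],230,150,370,265,5,"pics/top9.png")
d=viewer.snapshot("wrist"); cv2.imwrite("pics/wrist9.png",d["img"][:,:,::-1])
print(manip.sense()["tcp_pos"])
r=R.from_quat(d["attitude"]).as_matrix()
v,u=np.mgrid[0:384,0:512].astype(float)
x=(u-d["cx"])/d["fx"]; y=(v-d["cy"])/d["fy"]; th=np.hypot(x,y); z=d["range_z"]
k=np.tan(th)/np.maximum(th,1e-9)
P=np.einsum('ij,jhw->ihw',r,np.stack([x*k*z,y*k*z,z]))+np.array(d["origin"])[:,None,None]
for lo,hi,b in [(.126,.14,(200,300,170,250)),(.108,.114,(0,230,80,300))]:
    w=np.zeros(z.shape,bool); w[b[2]:b[3],b[0]:b[1]]=1
    m=w&(P[2]>lo)&(P[2]<hi); print(lo,m.sum(),P[:,m].mean(1),cv2.minAreaRect(P[:2][:,m].T.astype(np.float32)))
E
```

```text
t: 10.88
tcp_pos: [0.5198, 0.0261, 0.2163]
tool_rot: [-0.112, 0.699, 0.113, 0.698]
force: [0.2, -0.6, -0.8]
finger_gap: 0.6
[0.52134035 0.02367386 0.21642156]
0.126 649 [0.5197268  0.02346272 0.13372187] ((0.5208820104598999, 0.023721089586615562), (0.02352803386747837, 0.013869224116206169), 18.28196144104004)
0.108 1709 [ 0.58124258 -0.0960848   0.11195833] ((0.5882930159568787, -0.10906307399272919), (0.1246337965130806, 0.050358179956674576), 68.39884948730469)
```

View pics/wrist9.png

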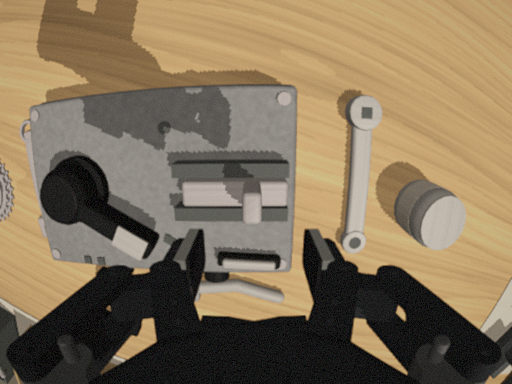

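```bash
python3 - <<'E'
from station import viewer,manip
from h import *
d=viewer.snapshot("top")
r=R.from_quat(d["attitude"]).as_matrix(); o=np.array(d["origin"])
v,u=np.mgrid[0:384,0:512].astype(float); z=d["range_z"]
P=np.einsum('ij,jhw->ihw',r,np.stack([(u-d["cx"])/d["fx"]*z,(v-d["cy"])/d["fy"]*z,z]))+o[:,None,None]
a=np.array([.5755,-.1415]); rel=P[:2]-a[:,None,None]; rr=np.hypot(*rel)
m=(P[2]>.104)&(P[2]<.120)&(rr>.04)&(rr<.105)
q=rel[:,m].mean(1); print(m.sum(),q,"handle q=",2.094+np.radians(18.1)-np.arctan2(q[1],q[0]))
E
python3 -m crank '[0.6,0,0,-25,0, 0.6,0,0,-50,0, 0.6,0,0,-68,0, 0.6,0,0,-76,0, 0.6,0,0,-76,0, 0,0,0,-76,0, 0,0,0,-76,0, 0,0,0,-76,0, 0,0,0,-76,0, 0,0,0,-76,0]' 25
```

```text
161 [0.01448054 0.0687337 ] handle q= 1.0467477475868856
t: 12.28
tcp_pos: [0.5217, 0.0235, 0.1411]
tool_rot: [-0.111, 0.698, 0.111, 0.699]
force: [-0.7, -0.3, 5.8]
finger_gap: 0.158
```

View pics/top9.png

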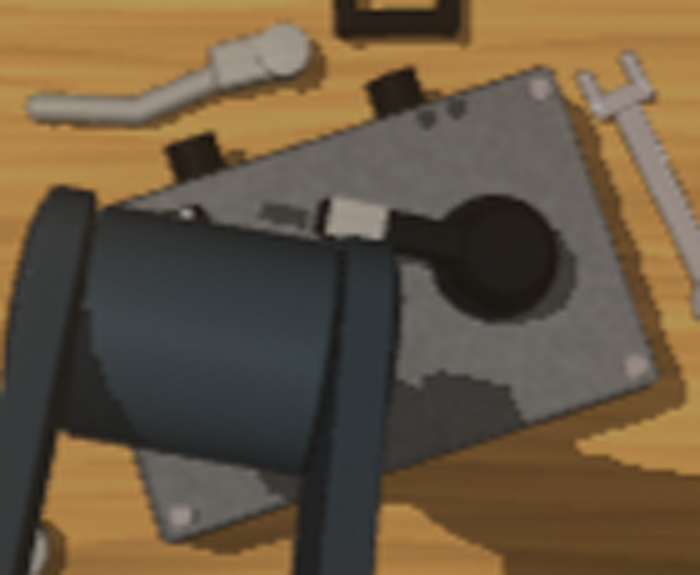

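The lever measures 1.047 rad and points at the single bar mark, at about (285,215). The tab is gripped, so I'll push the bar home.

```bash
python3 -m crank '[0,1.6,-5,0,0, 0,3.3,-10,0,0, 0,4.9,-15,0,0, 0,6.5,-20,0,0, 0,8.1,-25,0,0, 0,9.8,-30,0,0, 0,11.4,-35,0,0, 0,13,-40,0,0, 0,14.6,-45,0,0, 0,15.9,-49,0,0]' 25; python3 -m crank '[0,0.7,-2,0,0, 0,1,-3.2,0,0, 0,1,-3.2,0,0]'
```

```text
t: 13.52
tcp_pos: [0.5376, -0.0249, 0.1411]
tool_rot: [-0.111, 0.698, 0.111, 0.699]
force: [-1.1, 2.6, 6.4]
finger_gap: 0.158
t: 13.9
tcp_pos: [0.5387, -0.0282, 0.1411]
tool_rot: [-0.111, 0.698, 0.111, 0.699]
force: [-0.3, 2.6, 6.3]
finger_gap: 0.155
```

```bash
python3 -m crank '[0,0.3,-1,0,0, 0,0.6,-2,0,0, 0,0.6,-2,0,0]'
```

```text
t: 14.28
tcp_pos: [0.5389, -0.029, 0.1411]
tool_rot: [-0.11, 0.698, 0.112, 0.699]
force: [0.5, 6.3, 6.7]
finger_gap: 0.156
```

The force rose and the motion stalled, so the bar is on its stop. I'll release and retreat.

```bash
python3 -m crank '[0.45,0,1,0,0, 0.45,0,1,0,0, 0.45,0,1,0,0, 0.45,0,1,20,0, 0.45,0,1,60,0, 0.45,0,1,100,0, 0.45,-20,40,120,0, 0.45,-40,90,120,0, 0.45,-60,140,120,0, 0.45,-80,190,120,0]'; python3 -m crank '[0.45,-20,50,0,0, 0.45,-40,100,0,0, 0.45,-40,100,0,0, 0.45,-40,100,0,0]'
python3 - <<'E'
from station import viewer,manip
from h import *
d=viewer.snapshot("top"); crop(d["img"],170,110,430,280,3,"pics/top12.png"); z=d["range_z"]
r=R.from_quat(d["attitude"]).as_matrix(); o=np.array(d["origin"])
v,u=np.mgrid[0:384,0:512].astype(float)
def cloud(d): 
    z=d["range_z"]; return np.einsum('ij,jhw->ihw',r,np.stack([(u-d["cx"])/d["fx"]*z,(v-d["cy"])/d["fy"]*z,z]))+o[:,None,None]
P=cloud(d); P0=cloud(dict(np.load("/tmp/top0.npz")))
a=np.array([.5755,-.1415])
for n,p in(("start",P0),("now",P)):
    rel=p[:2]-a[:,None,None]; rr=np.hypot(*rel)
    m=(p[2]>.104)&(p[2]<.120)&(rr>.04)&(rr<.105); q=rel[:,m].mean(1)
    w=(p[2]>.124)&(p[2]<.14)&(u>260)&(u<305)&(v>195)&(v<230)
    print(n,"handle",2.094+np.radians(18.1)-np.arctan2(q[1],q[0]),"tab",w.sum(),np.median(p[:,w],1))
s=manip.sense(); print(s["tcp_pos"],s["force"],s["t"])
E
```

```text
t: 15.52
tcp_pos: [0.458, 0.1604, 0.2604]
tool_rot: [-0.111, 0.698, 0.111, 0.699]
force: [-0.1, -0.2, 0.4]
finger_gap: 0.448
t: 16.02
tcp_pos: [0.4188, 0.259, 0.2602]
tool_rot: [-0.111, 0.698, 0.111, 0.698]
force: [0.7, 0.9, -0.2]
finger_gap: 0.452
start handle -0.0031766191229660734 tab 52 [ 0.53758678 -0.02379644  0.13218831]
now handle 1.0332348324833667 tab 50 [ 0.53750498 -0.02607895  0.13321628]
[0.41914402 0.25849841 0.26019599] [ 0.33404249 -0.4190991   0.1527801 ] 16.075
```

View pics/top12.png

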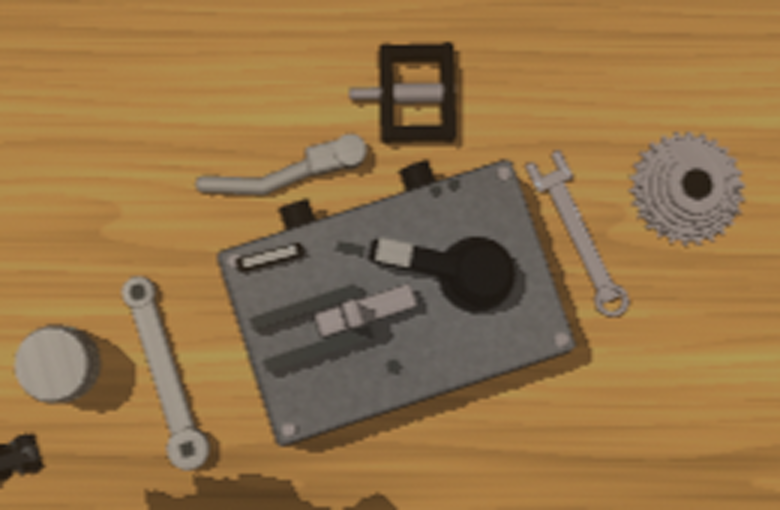

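The lever points at the single bar mark near (350,247). The bar's nose, near (415,298), is back in the lever's sweep, the parts lie where they did, and the arm is clear.

```bash
python3 -c "
from station import workorder
print(workorder.sign_off())"
```

```text
the job is handed in; nothing more can be done
None
```

The isolator is switched to ON with the lock bar home again, and I handed the job in at about 16 s of the 54 s. `sign_off()` gives no verdict.

- **What I did:** I gripped the tab and drew the bar back about 53 mm. I then pushed the lever with closed fingers until it sprang to the first click by itself. Last, I gripped the tab again and slid the bar back until it met its stop, then let go and moved away.
- **Lever:** the last top-camera check read it at about 1.03 rad (1.047 is ON), pointing at the single bar mark. It read 1.047 just before I slid the bar home.
- **Lock bar:** the tab is within about 2.5 mm of where it started, which is close to the camera's 2 mm accuracy. I felt the stop as the force rising to about 6 N while the bar stalled.
- **Surroundings:** the bicycle parts, spanner and tin look unmoved in the last picture. I checked this by eye only, not by measuring. The arm was clear, with near-zero force on the tool.
- **Disagreement:** the wrist and top cameras differed by about 3 mm on the tab's position. It did not affect the grasp.

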